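# Knock a jammed specimen carrier out of a spring clamp and stage it

### The job

A specimen carrier is jammed under the lips of the spring-jawed bench clamp. Pick up the metal block, and with the block alone (no fingers on the carrier) knock the carrier along the channel until it is completely clear of the jaws and lies on the open landing, then stand the block back upright on its rubber pad. Lift the carrier out and set it down upright in the middle of the low staging plate, turned so that its blade points at the raised diamond; do not let the carrier tip over or fall to the bench, and leave the dish, the vial and the filter box where they are.

Things in the scene. Friction and masses are not known exactly. Their poses are not given: they have to be found in the camera images.
- clamp: Fixed grey bench clamp, base 210 x 96 x 10 mm; origin at the centre of its underside. +x runs along the channel (y = 0) from the jaws to the open landing: the direction to knock. Channel floor z = 10 mm. Jaws with overhanging lips at x = -102 to -28 mm: lips z = 21.5 to 27 mm, gap between them 28 mm, open at the -x end; spring housing at y = 39 to 47 mm, top z = 32 mm.
- jaw_end (a point): Point on the channel floor where the jaws end and the landing begins (clamp x = -28 mm). The +y jaw is sprung and grips the carrier with about 8 N: sliding it along +x takes a push of some 8 to 22 N, and under the lips it cannot be lifted. The carrier is clear once its centre is 32 mm or more past this point along +x.
- stop (a point): Foot of the end stop on the channel floor, at the far end of the landing (clamp x = 97 mm); stop top 22 mm above the bench. The landing between jaw_end and here has no lips, only side guides 16 mm high above the bench, their inner faces 43 mm apart.
- carrier_center (a point): Centre of the loose specimen carrier (about 0.11 kg), 25 mm above its underside. A grey base 60 (x) x 40 (y) x 10 mm high with an upright white mount 28 (x) x 22 (y) mm on its middle, from 10 to 40 mm above the underside: push on this, grasp this. Its +x axis points to the blade. At the start it lies in the jaws, its x along the clamp's, the mount 23 mm proud of the lips.
- blade_tip (a point): Tip of the carrier's blade, a narrow tongue 6 mm wide that sticks out 10 mm from the middle of the base's +x end; 40 mm from the carrier's centre line, 7 mm above the underside (the tongue's own underside is 4 mm up).
- block_center (a point): Centre of the loose aluminium block, 30 x 30 mm and 80 mm tall, about 0.19 kg, with dark rings round its upper half; 40 mm above its underside. It stands upright on the pad at the start. Its z axis points up.
- pad: Fixed dark rubber pad for the block, 80 x 80 x 4 mm; origin at the centre of its underside (block stands at 4 mm).
- plate: Fixed low aluminium staging plate, 130 (x) x 90 (y) x 8 mm; origin at the centre of its underside. Its +x axis points from the middle to the raised dark diamond (13 mm across, top 10.5 mm above the bench) that lies 52 mm from the middle; the blade passes above the diamond.
- petri: Bystander: clear round dish, 64 mm across, 16 mm high; origin at the centre of its underside.
- vial: Bystander: small standing screw vial, 23 mm across, 54 mm high; origin at the centre of its underside.
- filter_box: Bystander: closed blue hinged plastic box, 74 x 66 x 30 mm; origin at the centre of its underside.
Things that resemble listed ones, but are neither listed nor needed, are in the scene too. Leave any orange or red look-alike of the part that bears block_center alone.

How it is judged (in metres and radians):
On the way, in this order (a step that is already met when the one before it is completed fails the run):
1. the block is picked up from its pad (z of block_center in the frame of pad above 0.064 m), for 0.1 s.
2. the carrier has been knocked clear of the jaws and lies on the landing (x of carrier_center in the frame of clamp above 0.004 m and z of carrier_center in the frame of clamp below 0.04 m and angle between carrier_center's own z axis and vertical below 0.15 rad and linear speed of carrier below 0.05 m/s), for 0.2 s.
3. the block stands upright on its pad again, released (horizontal distance between block_center and pad below 0.03 m and angle between block_center's own z axis and vertical below 0.09 rad and z of block_center in the frame of pad below 0.049 m and contact force between the fingers and block below 0.1 N and linear speed of block below 0.02 m/s), for 0.2 s.
4. the carrier is lifted out of the clamp (z of carrier_center in the frame of clamp above 0.055 m), for 0.1 s.
At the end, for the whole second after the job is handed in: The carrier stands upright and still on the staging plate, its centre within 20 mm of the plate's middle and its blade pointing at the diamond within 0.26 rad; the block stands upright on its pad, its centre within 30 mm of the pad's middle; both are released (horizontal distance between carrier_center and plate below 0.02 m and z of carrier_center in the frame of plate between 0.029 and 0.037 m and angle between each of carrier_center, block_center's own z axis and vertical below 0.09 rad and angle between the x axis of carrier_center and the x axis of plate, either way round below 0.26 rad and x of blade_tip in the frame of plate above 0.01 m and linear speed of each of carrier, block below 0.02 m/s and horizontal distance between block_center and pad below 0.03 m and z of block_center in the frame of pad below 0.049 m); the robot touches nothing.
It fails at once if the fingers or arm touch the carrier while it is still in the jaws (x of carrier_center in the frame of clamp between -0.11 and 0 m and y of carrier_center in the frame of clamp between -0.03 and 0.03 m and z of carrier_center in the frame of clamp below 0.045 m and contact force between any of the fingers, the arm and carrier above 0.5 N).
It fails at once if the carrier falls to the bench (height (world z) of carrier_center below 0.028 m).
It fails at once if the carrier is tipped over (angle between carrier_center's own z axis and vertical above 0.6 rad).
It fails at once if a bystander is moved more than 30 mm (distance of any of petri, vial, filter_box from where it was at the start of the episode above 0.03 m).
It also fails if it takes over 62 s, if anything falls off the work surface, if the arm or the gripper's body presses on something with over 40 N, if the wrist force passes 120 N, or if a joint passes its speed limit or range.

### The arm

A 6-joint arm with a two-finger parallel gripper is mounted at the origin on the work surface; the furniture and walls round the work are solid. World frame = base frame: x ahead of the robot, y to its left, z up, the work surface at z = 0. Lengths are in mm, angles in rad, forces in N, time in s.
With the tool pointing down it reaches from about 350 to 775 mm from the base axis. Payload 7.3 kg.
Tool frame: the origin (TCP) lies at the very end of the fingers, on their centre line; the grasp point (between the pads) lies bot.grip_point_offset behind it (bot.grip_point_offset is the distance from the TCP to the grasp point, in mm); z points along the fingers, y is the line along which they close (so a half turn about z gives the same grasp; the last joint's range is limited). The gripper opens to 92 mm and grips with 3 to 60 N. Pads are 19 mm wide; open, the fingers measure 130 mm over their backs; the gripper's body (75 mm by 190 mm) begins 47 mm behind the grasp point.
Start: joints at [1.083, 0.342, 1.524, -0, 1.275, -0.146], TCP at [175.958, 494.655, 226.741] pointing down, gripper open.
Joint ranges: [-2.53, 2.53], [-0.77, 2.02], [0.04, 2.7], [-1, 4.14], [0.28, 2.66], [-3.11, 3.11]. Speed limits (rad/s): [2.57, 2.57, 3.14, 3.14, 3.14, 3.14].

### API

Orientations are given as [roll, pitch, yaw] about the fixed x, y, z axes, in that order (R = Rz(yaw) Ry(pitch) Rx(roll)).
In Python, from plant import bot gives the robot as it stands. The module is installed in compiled form; this text tells all that it offers.
- The arm moves only by the tool carry_out, never from a script. Its argument "plan" is a list of rows, each an object of numbers: "tx", "ty", "tz": the shift along the world's x, y, z in mm; "rx", "ry", "rz": the turn, a rotation vector about the world's x, y, z in rad. A call has 1 to 12 rows; each row shifts and turns the commanded pose from where the row before left it; what a row does not reach is not made up. A row lasts 1/10 s, in which the tool goes at most 50 mm and 8.59 degrees, less where a joint would pass 70% of its speed; a pose out of reach is approached as far as the arm can. A call with a gripper value outside its range is refused whole. "gripper" is the closure, from 0 (fully open) to 1 (shut), set as the call begins (left out, the last holds). The fingers move at their own pace and stop on an object; the grip force is fixed at half the most. Time passes only in rows, so rows that do not move let the fingers close. It gives the time, the measured TCP pose, the force, the opening and the grip force at its end, in the units of the state.
- bot.get_obs(): the state, without advancing time (a new reading comes with each control period).
- bot.capture(name): name is "scene" or "top"; returns the picture (420x560x3 uint8, red, green, blue); there is no depth.
- bot.camera_model(name): a dict with "camera_matrix" (3x3 intrinsics, pixels), "R" (3x3) and "t" (3): a world point X has camera coordinates R X + t. Camera axes: x right, y down, z forward; pixel columns grow to the right and rows downward; lengths in mm; the calibration is good to about 2 mm. A picture is of the moment at which its call begins. camera_model takes no time and is no camera call.
- bot.close_job(): hands the job in; it is judged then, once.
The state is a dict: "time": time; "joint_positions": joint angles; "dq": joint speeds; "tau": joint torques, N m; "tool_pos": TCP position; "tcp_rot": TCP orientation; "contact_force": force on the tool from outside, world axes, zero at the start; "moment": the same for the moment, N m; "grip_width": finger opening in mm; "finger_force": force on a finger pad.
Only numpy, scipy, OpenCV 4.12 (cv2) and the standard library are available. Lean on these libraries where they do the work, as an engineer would, in place of code of your own. Each camera call takes 0.05 s, during which the arm holds its last target. There are 200 camera calls.

## Working session

There is one attempt and no reset: what is moved stays moved. The work goes in short steps, Python scripts to look and compute and a tool call to move; the robot and the scene stay as the last step left them, time stands still between calls to the robot, and variables do not carry over. Pictures are saved under pics/ and viewed, at most 10 in all, crops included, and the job is handed in when it is done.

Besides the shell and the picture viewer there is one more tool, called after ">>>" as a command line: name --argument value ..., lists and objects as JSON in quotes. carry_out: Moves the arm, as the interface text tells. Its arguments: {"type":"object","properties":{"plan":{"type":"array"},"gripper":{"type":"number"}},"required":["plan"]}

```bash
mkdir -p pics
python3 - <<'E'
from plant import bot
import cv2
for n in("scene","top"):
    cv2.imwrite(f"pics/{n}0.png",cv2.cvtColor(bot.capture(n),cv2.COLOR_RGB2BGR))
    m=bot.camera_model(n);print(n,m)
print(bot.get_obs(),bot.grip_point_offset)
E
```

```text
scene {'camera_matrix': array([[528.38342203,   0.        , 285.31120891],
       [  0.        , 528.38342203, 206.46743041],
       [  0.        ,   0.        ,   1.        ]]), 'R': array([[-0.90015372, -0.43555073,  0.00434062],
       [-0.25289369,  0.51449043, -0.81935607],
       [ 0.35463793, -0.73864413, -0.57326851]]), 't': array([ 516.75374613,  171.51109205, 1145.66112696])}
top {'camera_matrix': array([[529.08423927,   0.        , 288.40288703],
       [  0.        , 529.08423927, 209.75605639],
       [  0.        ,   0.        ,   1.        ]]), 'R': array([[ 0.00966957, -0.9999058 , -0.00974101],
       [-0.99680819, -0.00886669, -0.0793398 ],
       [ 0.07924596,  0.0104771 , -0.99680003]]), 't': array([  32.35393207,  583.92069028, 1222.01329249])}
{'time': 0.1, 'joint_positions': array([ 1.08298775e+00,  3.42687919e-01,  1.52493795e+00,  2.49191717e-05,
        1.27543326e+00, -1.46003669e-01]), 'dq': array([ 0.00028218, -0.00130293, -0.00268701,  0.00060266,  0.00068011,
        0.00072976]), 'tau': array([ 1.62165838e-03, -4.32005560e+01, -2.44694889e+01,  7.18976394e-02,
        5.26183995e-02, -5.27285795e-05]), 'tool_pos': array([175.76717787, 494.29911517, 226.09063377]), 'tcp_rot': array([-3.14014525e+00, -2.36926150e-04,  2.79978030e+00]), 'contact_force': array([ 0.73014351,  0.96175738, -0.42904292]), 'moment': array([ 0.01724286, -0.03235272, -0.02585767]), 'finger_force': 0.0, 'grip_width': 91.56879399944152} 18.8
```

View pics/top0.png

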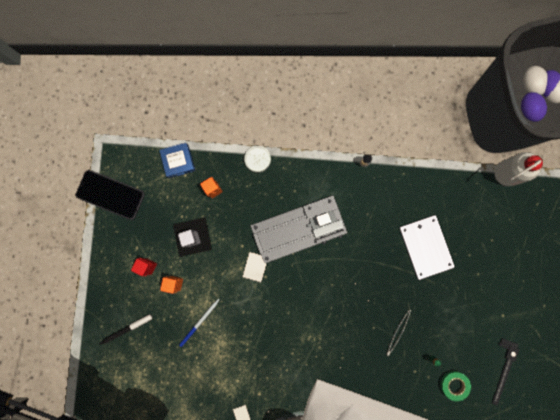

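View pics/scene0.png

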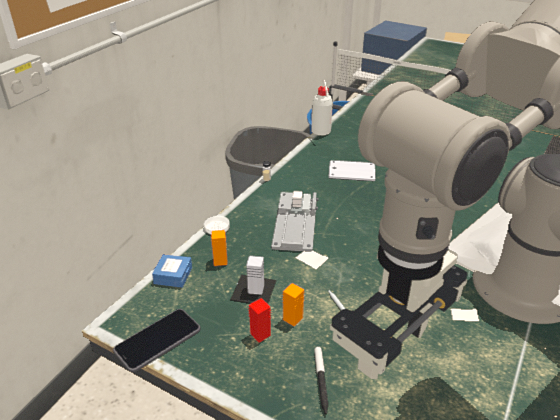

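Top view: block on the pad at about (187,238), clamp from (255,240) to (340,215) with the carrier mount at (323,218) (so the knock goes image-left), and the plate at (427,247). The scene view agrees. I'll enlarge these areas.

Run:
```python
import cv2,numpy as np
t=cv2.imread("pics/top0.png");s=cv2.imread("pics/scene0.png")
f=lambda im,x,y,w,h,k:cv2.resize(im[y:y+h,x:x+w],None,fx=k,fy=k,interpolation=cv2.INTER_CUBIC)
a=f(t,165,190,195,75,4)   # 780x300
b=np.hstack([f(t,395,210,65,72,4),f(s,322,150,65,36,4)[:144].repeat(1,0) if 0 else cv2.copyMakeBorder(f(s,322,152,65,36,4),0,144,0,0,cv2.BORDER_CONSTANT),f(s,265,180,65,72,4)])
cv2.imwrite("pics/c1.png",np.vstack([a,b]))
```

```text
(no output)
```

View pics/c1.png

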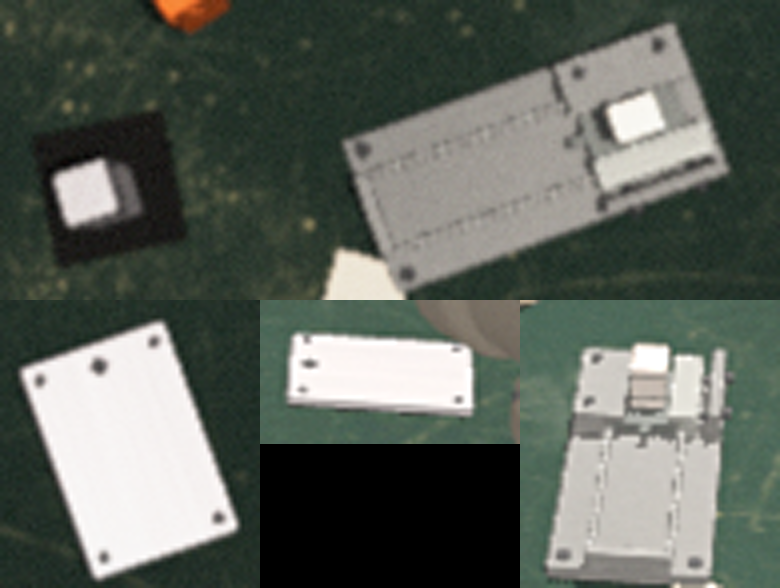

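Block top corners, pad, clamp, mount and plate corners (diamond near crop (99,366), the upper-left end) can be read off. Converting them to world positions.

```bash
cat > h.py <<'E'
from plant import bot
import numpy as np, cv2
def ray(n,uv,z):
    m=bot.camera_model(n);K,R,t=m["camera_matrix"],m["R"],m["t"]
    d=R.T@np.linalg.solve(K,[uv[0],uv[1],1]);c=-R.T@t
    return (c+d*(z-c[2])/d[2])[:2]
def proj(n,X):
    m=bot.camera_model(n);p=m["camera_matrix"]@(m["R"]@np.array(X,float)+m["t"]);return p[:2]/p[2]
E
python3 - <<'E'
from h import *
np.set_printoptions(precision=1,suppress=True)
A=lambda P,o:[((x+.5)/4-.5+o[0],(y+.5)/4-.5+o[1]) for x,y in P]
o=(165,190);q=(395,135)
S={"clamp":(A([(343,143),(673,24),(728,170),(408,290)],o),10),"pad":(A([(33,135),(160,112),(187,237),(58,265)],o),4),
"block":(A([(52,175),(105,158),(118,212),(68,228)],o),84),"mount":(A([(605,105),(655,90),(665,128),(615,143)],o),50),
"plate":(A([(20,370),(163,321),(238,525),(97,579)],q),8),"or1":([(210,187)],80),"or2":([(171,285)],80),"red":([(143,267)],80),"vial":([(366,160)],54),"dish":([(257,158)],16),"box":([(177,159)],30)}
for k,(P,z) in S.items():
    W=np.array([ray("top",p,z) for p in P]);c=W.mean(0);print(k,c,end=" ")
    if len(W)==4:
        e=np.roll(W,-1,0)-W;L=np.linalg.norm(e,axis=1);u=e[0]-e[2];v=e[1]-e[3]
        print(L,"e0 ang %.3f e1 ang %.3f"%(np.arctan2(u[1],u[0]),np.arctan2(v[1],v[0])),end="")
    print()
d=ray("top",A([(99,366)],q)[0],10.5);print("diamond",d)
E
```

```text
clamp [539.7  12. ] [208.7  92.6 202.1  95.2] e0 ang -1.209 e1 ang -2.745
pad [519.3 267.3] [77.1 76.5 78.4 79.1] e0 ang -1.365 e1 ang -2.916
block [513.6 265.1] [31.  31.1 29.2 31. ] e0 ang -1.251 e1 ang -2.852
mount [561.5 -43.1] [30.  22.6 30.  22.6] e0 ang -1.270 e1 ang -2.880
plate [ 500.1 -290.5] [ 90.  127.4  89.3 130.4] e0 ang -1.216 e1 ang -2.798
or1 [629.  214.7] 
or2 [408.7 296.9] 
red [448.  360.7] 
vial [ 698.  -140.7] 
dish [707.5 114. ] 
box [701.1 302.2] 
diamond [ 548.5 -272.4]
```

Sizes and layout are consistent: carrier at clamp x ≈ -59, clamp +x heading ≈ 1.937 rad, plate +x heading ≈ 0.348. Moving above the block.

>>> carry_out --gripper 0 --plan '[{"tx": 34,"ty": -23,"rz": -0.092},{"tx": 34,"ty": -23,"rz": -0.092},{"tx": 34,"ty": -23,"rz": -0.092},{"tx": 34,"ty": -23,"rz": -0.092},{"tx": 34,"ty": -23,"rz": -0.092},{"tx": 34,"ty": -23,"rz": -0.092},{"tx": 34,"ty": -23,"rz": -0.092},{"tx": 34,"ty": -23,"rz": -0.092},{"tx": 34,"ty": -23,"rz": -0.092},{"tx": 34,"ty": -23,"rz": -0.092},{"tz": -40},{"tz": -40}]'

```text
invalid input at $.plan[0]: expected keys tx, ty, tz, rx, ry, rz
```

>>> carry_out --gripper 0 --plan '[{"tx": 34,"ty": -23,"tz": 0,"rx": 0,"ry": 0,"rz": -0.092},{"tx": 34,"ty": -23,"tz": 0,"rx": 0,"ry": 0,"rz": -0.092},{"tx": 34,"ty": -23,"tz": 0,"rx": 0,"ry": 0,"rz": -0.092},{"tx": 34,"ty": -23,"tz": 0,"rx": 0,"ry": 0,"rz": -0.092},{"tx": 34,"ty": -23,"tz": 0,"rx": 0,"ry": 0,"rz": -0.092},{"tx": 34,"ty": -23,"tz": 0,"rx": 0,"ry": 0,"rz": -0.092},{"tx": 34,"ty": -23,"tz": 0,"rx": 0,"ry": 0,"rz": -0.092},{"tx": 34,"ty": -23,"tz": 0,"rx": 0,"ry": 0,"rz": -0.092},{"tx": 34,"ty": -23,"tz": 0,"rx": 0,"ry": 0,"rz": -0.092},{"tx": 34,"ty": -23,"tz": 0,"rx": 0,"ry": 0,"rz": -0.092},{"tx": 0,"ty": 0,"tz": -40,"rx": 0,"ry": 0,"rz": 0},{"tx": 0,"ty": 0,"tz": -40,"rx": 0,"ry": 0,"rz": 0}]'

```text
time: 1.3
tool_pos: [517.5, 263.7, 146.1]
tcp_rot: [3.139, -0.0, 1.877]
contact_force: [0.2, 0.2, -1.3]
grip_width: 92.0
finger_force: 0.0
```

>>> carry_out --gripper 0 --plan '[{"tx": -3,"ty": 1.5,"tz": -31,"rx": 0,"ry": 0,"rz": 0},{"tx": 0,"ty": 0,"tz": -31,"rx": 0,"ry": 0,"rz": 0},{"tx": 0,"ty": 0,"tz": -31,"rx": 0,"ry": 0,"rz": 0},{"tx": 0,"ty": 0,"tz": -21,"rx": 0,"ry": 0,"rz": 0},{"tx": 0,"ty": 0,"tz": -10,"rx": 0,"ry": 0,"rz": 0},{"tx": 0,"ty": 0,"tz": 0,"rx": 0,"ry": 0,"rz": 0},{"tx": 0,"ty": 0,"tz": 0,"rx": 0,"ry": 0,"rz": 0}]'

```text
time: 2.0
tool_pos: [513.5, 266.4, 23.5]
tcp_rot: [3.14, -0.0, 1.88]
contact_force: [0.0, -0.3, 0.5]
grip_width: 92.2
finger_force: 0.0
```

Run:
```python
from h import *
im=cv2.cvtColor(bot.capture("scene"),cv2.COLOR_RGB2BGR)
p=proj("scene",(514,265,44));x,y=int(p[0])-65,int(p[1])-50
cv2.imwrite("pics/g1.png",cv2.resize(im[y:y+100,x:x+130],None,fx=5,fy=5,interpolation=cv2.INTER_CUBIC))
```

```text
(no output)
```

View pics/g1.png

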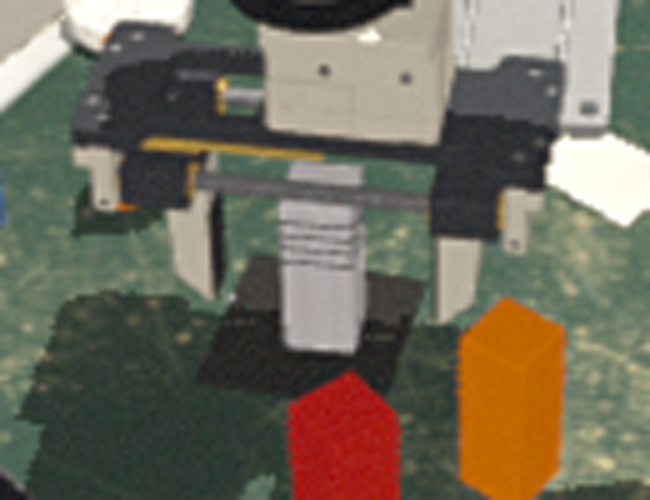

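The block stands centred between the open fingers (block cols 282–365, fingers at 215 and 437) with nothing touching. Closing the gripper.

>>> carry_out --gripper 1 --plan '[{"tx": 0,"ty": 0,"tz": 0,"rx": 0,"ry": 0,"rz": 0},{"tx": 0,"ty": 0,"tz": 0,"rx": 0,"ry": 0,"rz": 0},{"tx": 0,"ty": 0,"tz": 0,"rx": 0,"ry": 0,"rz": 0},{"tx": 0,"ty": 0,"tz": 0,"rx": 0,"ry": 0,"rz": 0},{"tx": 0,"ty": 0,"tz": 0,"rx": 0,"ry": 0,"rz": 0},{"tx": 0,"ty": 0,"tz": 0,"rx": 0,"ry": 0,"rz": 0},{"tx": 0,"ty": 0,"tz": 0,"rx": 0,"ry": 0,"rz": 0},{"tx": 0,"ty": 0,"tz": 0,"rx": 0,"ry": 0,"rz": 0},{"tx": 0,"ty": 0,"tz": 0,"rx": 0,"ry": 0,"rz": 0},{"tx": 0,"ty": 0,"tz": 0,"rx": 0,"ry": 0,"rz": 0}]'

```text
time: 3.05
tool_pos: [513.1, 266.2, 22.8]
tcp_rot: [3.141, 0.0, 1.88]
contact_force: [1.4, 0.1, 0.4]
grip_width: 29.8
finger_force: 30.0
```

>>> carry_out --gripper 1 --plan '[{"tx": 0,"ty": 0,"tz": 10,"rx": 0,"ry": 0,"rz": 0},{"tx": 0,"ty": 0,"tz": 30,"rx": 0,"ry": 0,"rz": 0},{"tx": 0,"ty": 0,"tz": 30,"rx": 0,"ry": 0,"rz": 0},{"tx": 0,"ty": 0,"tz": 30,"rx": 0,"ry": 0,"rz": 0},{"tx": 3,"ty": -17,"tz": 0,"rx": 0,"ry": 0,"rz": 0.007},{"tx": 8,"ty": -40,"tz": 0,"rx": 0,"ry": 0,"rz": 0.01},{"tx": 8,"ty": -40,"tz": 0,"rx": 0,"ry": 0,"rz": 0.01},{"tx": 8,"ty": -40,"tz": 0,"rx": 0,"ry": 0,"rz": 0.01},{"tx": 8,"ty": -40,"tz": 0,"rx": 0,"ry": 0,"rz": 0.01},{"tx": 8,"ty": -40,"tz": 0,"rx": 0,"ry": 0,"rz": 0.01},{"tx": 8,"ty": -40,"tz": 0,"rx": 0,"ry": 0,"rz": 0},{"tx": 6,"ty": -40,"tz": 0,"rx": 0,"ry": 0,"rz": 0}]'

```text
time: 4.25
tool_pos: [570.0, -32.5, 123.3]
tcp_rot: [3.141, -0.0, 1.937]
contact_force: [0.9, 0.1, -1.0]
grip_width: 29.8
finger_force: 30.0
```

>>> carry_out --gripper 1 --plan '[{"tx": 4,"ty": -30,"tz": 0,"rx": 0,"ry": 0,"rz": 0},{"tx": 2,"ty": -20,"tz": 0,"rx": 0,"ry": 0,"rz": 0},{"tx": 0,"ty": 0,"tz": 0,"rx": 0,"ry": 0,"rz": 0},{"tx": 0,"ty": 0,"tz": 0,"rx": 0,"ry": 0,"rz": 0}]'

```text
time: 4.65
tool_pos: [575.6, -80.8, 122.9]
tcp_rot: [-3.141, -0.001, 1.936]
contact_force: [-0.4, 0.2, -1.2]
grip_width: 29.9
finger_force: 30.0
```

Run:
```python
from h import *
f=lambda im,x,y,w,h,k:cv2.resize(im[y:y+h,x:x+w],None,fx=k,fy=k,interpolation=cv2.INTER_CUBIC)
s=cv2.cvtColor(bot.capture("scene"),cv2.COLOR_RGB2BGR);t=cv2.cvtColor(bot.capture("top"),cv2.COLOR_RGB2BGR)
cv2.imwrite("pics/p1.png",np.hstack([f(s,250,120,100,130,4),f(t,265,160,100,130,4)]))
print(bot.get_obs()["tool_pos"])
```

```text
[575.63990173 -79.76705671 122.87684449]
```

View pics/p1.png

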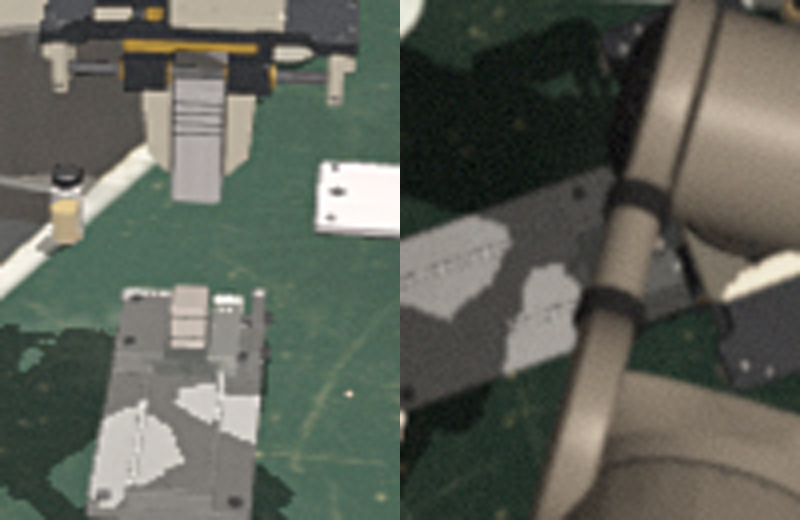

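Block hangs upright and lined up behind the mount (block cols 172–225, mount cols 170–207 in the scene crop). Lowering so its underside is about 30 mm up, above the lips.

>>> carry_out --gripper 1 --plan '[{"tx": 0,"ty": 0,"tz": -30,"rx": 0,"ry": 0,"rz": 0},{"tx": 0,"ty": 0,"tz": -25,"rx": 0,"ry": 0,"rz": 0},{"tx": 0,"ty": 0,"tz": -12,"rx": 0,"ry": 0,"rz": 0},{"tx": 0,"ty": 0,"tz": -7,"rx": 0,"ry": 0,"rz": 0},{"tx": 0,"ty": 0,"tz": 0,"rx": 0,"ry": 0,"rz": 0},{"tx": -1.5,"ty": 3.5,"tz": 0,"rx": 0,"ry": 0,"rz": 0},{"tx": -1.5,"ty": 4,"tz": 0,"rx": 0,"ry": 0,"rz": 0},{"tx": 0,"ty": 0,"tz": 0,"rx": 0,"ry": 0,"rz": 0}]'

```text
time: 5.55
tool_pos: [573.1, -72.7, 49.6]
tcp_rot: [3.141, 0.0, 1.937]
contact_force: [-0.1, 0.4, -2.5]
grip_width: 30.0
finger_force: 30.0
```

>>> carry_out --gripper 1 --plan '[{"tx": -1.4,"ty": 3.7,"tz": 0,"rx": 0,"ry": 0,"rz": 0},{"tx": -1.4,"ty": 3.7,"tz": 0,"rx": 0,"ry": 0,"rz": 0},{"tx": -1.4,"ty": 3.7,"tz": 0,"rx": 0,"ry": 0,"rz": 0}]'

```text
time: 5.85
tool_pos: [570.7, -65.8, 50.4]
tcp_rot: [3.139, 0.008, 1.938]
contact_force: [0.0, -16.2, 2.6]
grip_width: 30.0
finger_force: 30.0
```

>>> carry_out --gripper 1 --plan '[{"tx": -1.4,"ty": 3.7,"tz": 0,"rx": 0,"ry": 0,"rz": 0},{"tx": -1.4,"ty": 3.7,"tz": 0,"rx": 0,"ry": 0,"rz": 0},{"tx": -1.4,"ty": 3.7,"tz": 0,"rx": 0,"ry": 0,"rz": 0},{"tx": -1.4,"ty": 3.7,"tz": 0,"rx": 0,"ry": 0,"rz": 0},{"tx": -1.4,"ty": 3.7,"tz": 0,"rx": 0,"ry": 0,"rz": 0}]'

```text
time: 6.35
tool_pos: [564.7, -49.1, 51.6]
tcp_rot: [3.137, 0.011, 1.937]
contact_force: [-0.5, -19.4, 6.3]
grip_width: 29.3
finger_force: 30.0
```

Run:
```python
from h import *
f=lambda im,x,y,w,h,k:cv2.resize(im[y:y+h,x:x+w],None,fx=k,fy=k,interpolation=cv2.INTER_CUBIC)
s=cv2.cvtColor(bot.capture("scene"),cv2.COLOR_RGB2BGR)
cv2.imwrite("pics/p2.png",f(s,250,140,100,110,5))
print(bot.get_obs())
```

```text
{'time': 6.4, 'joint_positions': array([-0.21723815,  0.60436374,  1.62777933, -0.00763223,  0.90036562,
       -0.57899646]), 'dq': array([-0.00175792,  0.00281508, -0.00565212,  0.00327223,  0.00517463,
       -0.00903746]), 'tau': array([ 9.62228894e+00, -4.49191046e+01, -1.46939152e+01,  4.48516533e+00,
        1.26951568e+00, -2.94336851e-02]), 'tool_pos': array([564.40269969, -48.28474961,  51.53249522]), 'tcp_rot': array([3.13729681, 0.01000424, 1.93724809]), 'contact_force': array([ -0.66384905, -19.01779594,   8.41967656]), 'moment': array([-3.48703348,  0.06925808, -0.05465768]), 'finger_force': 30.00031739473343, 'grip_width': 29.911481569860115}
```

View pics/p2.png

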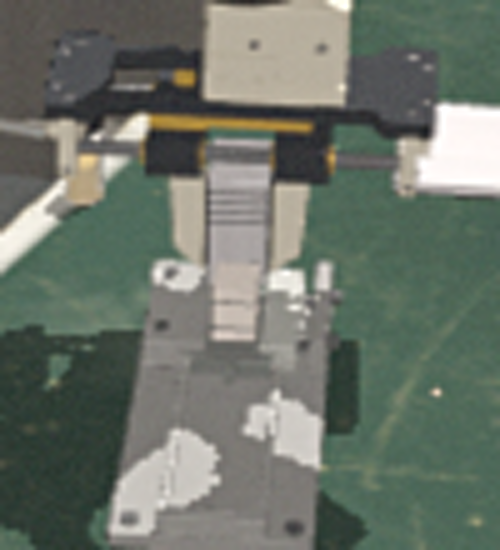

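Run:
```python
from h import *
C=np.array([539.7,12.]);a=1.937;u=np.array([np.cos(a),np.sin(a)]);v=np.array([-u[1],u[0]])
P=lambda x,y,z:proj("scene",[*(C+x*u+y*v),z])
for cx in(-59,-50,-40): print(cx,"front top",P(cx+14,0,50).round(1),"front at lip",P(cx+14,0,20).round(1),"back top",P(cx-14,0,50).round(1))
print("jaw end lips",P(-28,-14,27).round(1))
b=-66
for th in (0,.2,.4,.6):
  # block pivot at z=51.6+18.8, tilt: bottom lags (-x), top leads
  g=np.array([b,70.4]);R=lambda s,h:g+np.array([s*np.cos(th)+h*np.sin(th),-s*np.sin(th)+h*np.cos(th)])
  for n,(s,h) in {"topfront":(15,42.5),"topback":(-15,42.5),"botfront":(15,-37.5)}.items():
    q=R(s,h);print(th,n,q.round(1),P(q[0],0,q[1]).round(1))
```

```text
-59 front top [297.1 196.4] front at lip [296.9 206.1] back top [297.8 190.4]
-50 front top [296.8 198.4] front at lip [296.6 208.1] back top [297.6 192.3]
-40 front top [296.6 200.6] front at lip [296.4 210.4] back top [297.3 194.4]
jaw end lips [290.9 207.4]
0 topfront [-51.  112.9] [297.7 173.9]
0 topback [-81.  112.9] [298.4 167.7]
0 botfront [-51.   32.9] [297.1 200.6]
0.2 topfront [-42.9 109.1] [297.4 177. ]
0.2 topback [-72.3 115. ] [298.2 168.8]
0.2 botfront [-58.7  30.7] [297.3 199.7]
0.4 topfront [-35.6 103.7] [297.2 180.4]
0.4 topback [-63.3 115.4] [298.  170.5]
0.4 botfront [-66.8  30. ] [297.5 198.1]
0.6 topfront [-29.6  97. ] [297. 184.]
0.6 topback [-54.4 113.9] [297.8 172.8]
0.6 botfront [-74.8  31. ] [297.7 196.1]
```

Run:
```python
from h import *
f=lambda im,x,y,w,h,k:cv2.resize(im[y:y+h,x:x+w],None,fx=k,fy=k,interpolation=cv2.INTER_CUBIC)
a=cv2.imread("pics/p1.png")[:,:400]; a=cv2.resize(a,(100,130),interpolation=cv2.INTER_AREA) # origin 250,120
b=cv2.resize(cv2.imread("pics/p2.png"),(100,110),interpolation=cv2.INTER_AREA) # 250,140
o=cv2.imread("pics/scene0.png")
c=cv2.cvtColor(bot.capture("scene"),cv2.COLOR_RGB2BGR);cv2.imwrite("pics/now.png",c)
cv2.imwrite("pics/cmp.png",np.hstack([f(o,275,165,45,65,8),f(c,275,165,45,65,8)]))
for r in range(186,216): print(r,a[r-120,44:50].mean(0).astype(int),c[r,294:300].mean(0).astype(int))
```

```text
186 [ 92 109  81] [162 164 170]
187 [ 90 107  78] [161 162 168]
188 [ 88 105  77] [160 162 168]
189 [ 87 104  76] [160 162 168]
190 [ 94 110  86] [160 162 168]
191 [132 144 142] [161 162 168]
192 [170 178 191] [162 166 174]
193 [171 180 192] [170 179 191]
194 [170 179 190] [170 179 191]
195 [169 179 189] [170 178 190]
196 [173 182 193] [170 179 190]
197 [187 195 207] [171 180 191]
198 [175 184 196] [175 184 196]
199 [149 157 165] [175 184 195]
200 [175 184 196] [147 155 162]
201 [180 189 202] [175 184 195]
202 [180 190 202] [180 189 200]
203 [174 184 194] [178 188 199]
204 [150 158 166] [177 187 198]
205 [179 188 200] [155 163 171]
206 [174 183 194] [172 181 192]
207 [109 114 116] [185 194 207]
208 [94 98 96] [109 115 120]
209 [ 99 103 101] [96 98 98]
210 [102 107 105] [ 97 102 102]
211 [102 106 105] [ 99 102 103]
212 [101 106 105] [106 111 110]
213 [107 112 111] [103 108 107]
214 [115 121 121] [106 110 109]
215 [118 122 125] [108 113 113]
```

View pics/cmp.png

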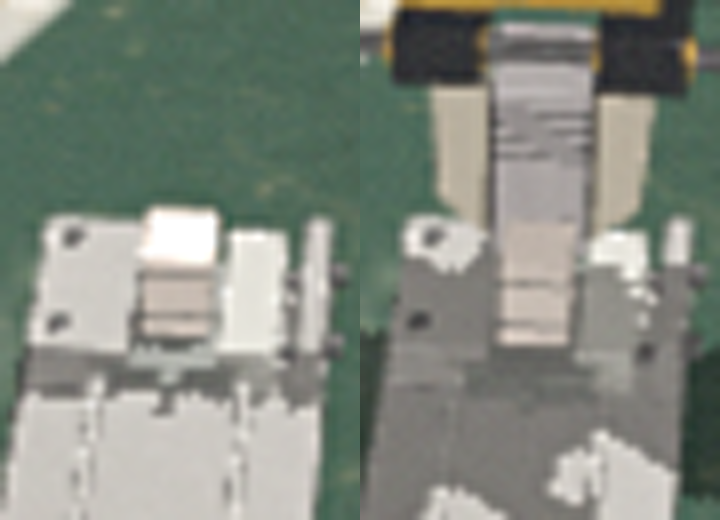

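Run:
```python
from h import *
C=np.array([539.7,12.]);a=1.937;u=np.array([np.cos(a),np.sin(a)]);v=np.array([-u[1],u[0]])
P=lambda x,y,z:proj("scene",[*(C+x*u+y*v),z])
A=cv2.resize(cv2.imread("pics/p1.png")[:,:400],(100,130),interpolation=cv2.INTER_AREA)
c=cv2.imread("pics/now.png")
print("p1",[(r,int(A[r-120,46:54].mean())) for r in range(136,174)])
print("now",[(r,int(c[r,293:304].mean())) for r in range(164,194)])
for nm,tcp in(("p1",(575.6,-80.3,122.9)),("now",(564.4,-48.3,51.5))):
  x=(np.array(tcp[:2])-C)@u;zb=tcp[2]-18.8
  print(nm,x.round(1),[ (h,P(x+15,0,zb+h)[1].round(1)) for h in(0,40,50,60,70,80)],"topback",P(x-15,0,zb+80)[1].round(1))
```

```text
p1 [(136, 77), (137, 98), (138, 98), (139, 107), (140, 160), (141, 167), (142, 168), (143, 173), (144, 171), (145, 154), (146, 147), (147, 165), (148, 135), (149, 167), (150, 158), (151, 146), (152, 164), (153, 135), (154, 168), (155, 173), (156, 171), (157, 170), (158, 171), (159, 171), (160, 171), (161, 171), (162, 171), (163, 170), (164, 171), (165, 171), (166, 171), (167, 171), (168, 173), (169, 172), (170, 140), (171, 96), (172, 89), (173, 90)]
now [(164, 109), (165, 123), (166, 95), (167, 98), (168, 162), (169, 149), (170, 94), (171, 95), (172, 104), (173, 168), (174, 172), (175, 171), (176, 180), (177, 163), (178, 157), (179, 129), (180, 150), (181, 134), (182, 143), (183, 143), (184, 133), (185, 154), (186, 161), (187, 160), (188, 158), (189, 158), (190, 158), (191, 159), (192, 159), (193, 171)]
p1 -99.0 [(0, np.float64(170.1)), (40, np.float64(156.3)), (50, np.float64(152.7)), (60, np.float64(149.2)), (70, np.float64(145.6)), (80, np.float64(142.0))] topback 136.3
now -65.1 [(0, np.float64(200.9)), (40, np.float64(187.8)), (50, np.float64(184.4)), (60, np.float64(181.0)), (70, np.float64(177.6)), (80, np.float64(174.2))] topback 167.9
```

The carrier moved only about 5 mm while the tool moved 18 mm, so the block is slipping and tilting in the pads at about 19 N. I'll back off, set it on its pad and regrasp with the fingers closing along the push direction, so the rear finger carries the load.

>>> carry_out --gripper 1 --plan '[{"tx": 2,"ty": -5,"tz": 0,"rx": 0,"ry": 0,"rz": 0},{"tx": 4,"ty": -10,"tz": 0,"rx": 0,"ry": 0,"rz": 0},{"tx": 4,"ty": -10,"tz": 0,"rx": 0,"ry": 0,"rz": 0},{"tx": 0,"ty": 0,"tz": 30,"rx": 0,"ry": 0,"rz": 0},{"tx": 0,"ty": 0,"tz": 35,"rx": 0,"ry": 0,"rz": 0},{"tx": -4,"ty": 20,"tz": 25,"rx": 0,"ry": 0,"rz": -0.1},{"tx": -6,"ty": 35,"tz": 0,"rx": 0,"ry": 0,"rz": -0.14},{"tx": -6,"ty": 35,"tz": 0,"rx": 0,"ry": 0,"rz": -0.14},{"tx": -6,"ty": 35,"tz": 0,"rx": 0,"ry": 0,"rz": -0.14},{"tx": -6,"ty": 35,"tz": 0,"rx": 0,"ry": 0,"rz": -0.14},{"tx": -6,"ty": 35,"tz": 0,"rx": 0,"ry": 0,"rz": -0.14},{"tx": -6,"ty": 35,"tz": 0,"rx": 0,"ry": 0,"rz": -0.14}]'

```text
time: 7.65
tool_pos: [531.5, 162.4, 138.5]
tcp_rot: [-3.141, 0.0, 0.991]
contact_force: [1.0, -0.5, -2.4]
grip_width: 29.6
finger_force: 30.0
```

>>> carry_out --gripper 1 --plan '[{"tx": -6,"ty": 35,"tz": 0,"rx": 0,"ry": 0,"rz": -0.14},{"tx": -6,"ty": 35,"tz": 0,"rx": 0,"ry": 0,"rz": -0.14},{"tx": -3,"ty": 25,"tz": 0,"rx": 0,"ry": 0,"rz": -0.14},{"tx": 0,"ty": 10,"tz": 0,"rx": 0,"ry": 0,"rz": -0.14},{"tx": 0,"ty": 0,"tz": 0,"rx": 0,"ry": 0,"rz": -0.07},{"tx": 0,"ty": 0,"tz": 0,"rx": 0,"ry": 0,"rz": 0}]'

```text
time: 8.25
tool_pos: [516.7, 266.6, 138.2]
tcp_rot: [-3.142, 0.001, 0.367]
contact_force: [-0.5, 0.6, -2.4]
grip_width: 30.0
finger_force: 30.0
```

Run:
```python
from h import *
s=cv2.cvtColor(bot.capture("scene"),cv2.COLOR_RGB2BGR)
p=proj("scene",bot.get_obs()["tool_pos"]);x,y=int(p[0])-50,int(p[1])-45
print(x,y,bot.get_obs()["tool_pos"])
cv2.imwrite("pics/p3.png",cv2.resize(s[y:y+95,x:x+110],None,fx=6,fy=6,interpolation=cv2.INTER_CUBIC))
```

```text
203 193 [516.77387526 266.19853985 138.31528395]
```

View pics/p3.png

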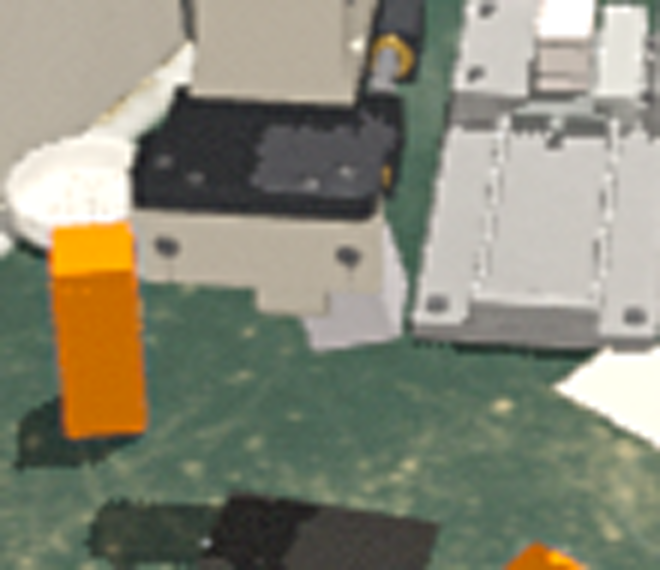

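The block hangs tilted about 0.3 rad (bottom at crop (318–402, 345), shifted to the right). I'll tilt the tool to level it, offset a little away from the red decoy, and lower it onto the pad.

>>> carry_out --gripper 1 --plan '[{"tx": 2,"ty": -7,"tz": 0,"rx": 0.036,"ry": -0.093,"rz": 0},{"tx": 3,"ty": -7,"tz": 0,"rx": 0.036,"ry": -0.093,"rz": 0},{"tx": 0,"ty": 0,"tz": -30,"rx": 0.036,"ry": -0.093,"rz": 0},{"tx": 0,"ty": 0,"tz": -30,"rx": 0,"ry": 0,"rz": 0},{"tx": 0,"ty": 0,"tz": -25,"rx": 0,"ry": 0,"rz": 0},{"tx": 0,"ty": 0,"tz": -15,"rx": 0,"ry": 0,"rz": 0},{"tx": 0,"ty": 0,"tz": 0,"rx": 0,"ry": 0,"rz": 0},{"tx": 0,"ty": 0,"tz": 0,"rx": 0,"ry": 0,"rz": 0}]'

```text
time: 9.1
tool_pos: [522.3, 252.0, 40.0]
tcp_rot: [-3.141, -0.295, 0.367]
contact_force: [0.1, 0.6, -1.3]
grip_width: 29.8
finger_force: 30.0
```

Run:
```python
from h import *
s=cv2.cvtColor(bot.capture("scene"),cv2.COLOR_RGB2BGR);t=cv2.cvtColor(bot.capture("top"),cv2.COLOR_RGB2BGR)
o=bot.get_obs();p=proj("scene",o["tool_pos"]);x,y=int(p[0])-40,int(p[1])-40
q=proj("top",[519,267,4]);a,b=int(q[0])-30,int(q[1])-40
print(x,y,a,b,o["tool_pos"],o["tcp_rot"],o["contact_force"])
f=lambda im,x,y,w,h,k:cv2.resize(im[y:y+h,x:x+w],None,fx=k,fy=k,interpolation=cv2.INTER_CUBIC)
cv2.imwrite("pics/p4.png",np.hstack([f(s,x,y,75,80,7)[:560],cv2.copyMakeBorder(f(t,a,b,60,80,4),0,240,0,0,0)]))
```

```text
215 230 162 196 [522.77692295 252.38453608  40.90956727] [-3.1411536  -0.29742515  0.36717874] [-0.21378996  0.54989725 -1.13445083]
```

View pics/p4.png

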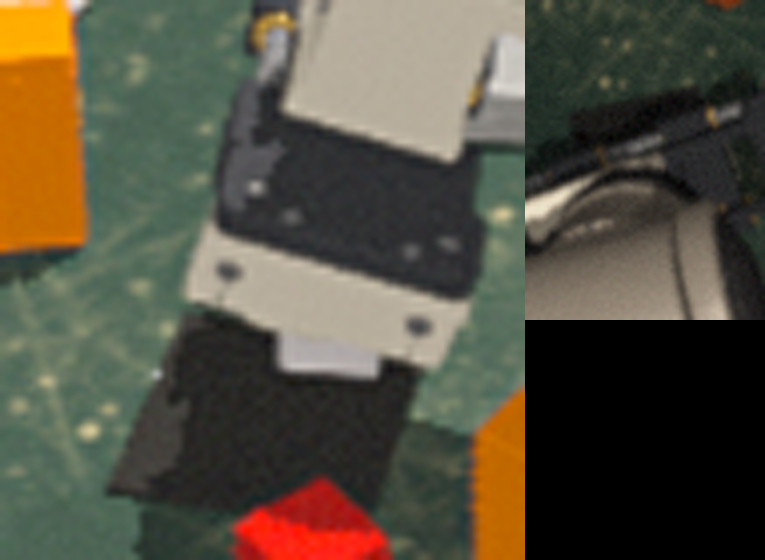

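Now the block's bottom edge (282–380, ~375) looks level, over the pad. Lowering the rest with force checks.

>>> carry_out --gripper 1 --plan '[{"tx": 0,"ty": 0,"tz": -6,"rx": 0,"ry": 0,"rz": 0},{"tx": 0,"ty": 0,"tz": -5,"rx": 0,"ry": 0,"rz": 0},{"tx": 0,"ty": 0,"tz": -3,"rx": 0,"ry": 0,"rz": 0},{"tx": 0,"ty": 0,"tz": 0,"rx": 0,"ry": 0,"rz": 0}]'

```text
time: 9.6
tool_pos: [521.4, 252.2, 25.2]
tcp_rot: [-3.141, -0.294, 0.367]
contact_force: [-0.4, -0.8, -1.6]
grip_width: 30.1
finger_force: 30.0
```

>>> carry_out --gripper 1 --plan '[{"tx": 0,"ty": 0,"tz": -2,"rx": 0,"ry": 0,"rz": 0},{"tx": 0,"ty": 0,"tz": 0,"rx": 0,"ry": 0,"rz": 0}]'

```text
time: 9.8
tool_pos: [522.2, 252.5, 24.3]
tcp_rot: [-3.141, -0.296, 0.367]
contact_force: [-0.8, 0.5, 1.8]
grip_width: 30.0
finger_force: 30.0
```

>>> carry_out --gripper 1 --plan '[{"tx": 0,"ty": 0,"tz": -2,"rx": 0,"ry": 0,"rz": 0},{"tx": 0,"ty": 0,"tz": 0,"rx": 0,"ry": 0,"rz": 0}]'

```text
time: 10.0
tool_pos: [523.2, 252.9, 23.7]
tcp_rot: [-3.141, -0.3, 0.367]
contact_force: [-3.5, -0.5, 11.3]
grip_width: 29.8
finger_force: 30.0
```

>>> carry_out --gripper 1 --plan '[{"tx": 0,"ty": 0,"tz": -1.5,"rx": 0,"ry": 0,"rz": 0},{"tx": 0,"ty": 0,"tz": 0,"rx": 0,"ry": 0,"rz": 0}]'

```text
time: 10.2
tool_pos: [523.7, 253.1, 23.5]
tcp_rot: [-3.141, -0.302, 0.367]
contact_force: [-7.7, -2.7, 22.0]
grip_width: 29.9
finger_force: 30.0
```

>>> carry_out --gripper 0 --plan '[{"tx": 0,"ty": 0,"tz": 0,"rx": 0,"ry": 0,"rz": 0},{"tx": 0,"ty": 0,"tz": 0,"rx": 0,"ry": 0,"rz": 0},{"tx": 0,"ty": 0,"tz": 0,"rx": 0,"ry": 0,"rz": 0},{"tx": 0,"ty": 0,"tz": 0,"rx": 0,"ry": 0,"rz": 0},{"tx": 0,"ty": 0,"tz": 0,"rx": 0,"ry": 0,"rz": 0},{"tx": 0,"ty": 0,"tz": 0,"rx": 0,"ry": 0,"rz": 0}]'

```text
time: 10.8
tool_pos: [521.8, 252.3, 20.0]
tcp_rot: [-3.141, -0.295, 0.367]
contact_force: [0.4, 0.3, -0.9]
grip_width: 73.3
finger_force: 0.0
```

Run:
```python
from h import *
s=cv2.cvtColor(bot.capture("scene"),cv2.COLOR_RGB2BGR);cv2.imwrite("pics/now.png",s)
# block bottom corners seen while hanging (TCP z 40.9, touch at ~24.6 => bottom z ~ 20)
for p in((255.3,283.1),(269.3,284.0)): print(ray("scene",p,20.3))
# bright greyish pixels in the block region now
hsv=cv2.cvtColor(s,cv2.COLOR_BGR2HSV);x0,y0=235,245
m=(hsv[y0:310,x0:290,2]>125)&(hsv[y0:310,x0:290,1]<35)
for r in range(0,65,3): print(y0+r,"".join("#" if v else "." for v in m[r]))
```

```text
[515.25615797 267.68609155]
[487.37249409 257.09559839]
245 ..................###.............................#####
248 .............................................##.#######
251 ........................................#..............
254 ..............................................#........
257 .......................................................
260 .......................................................
263 .......................................................
266 .......................................................
269 .......................................................
272 .......................................................
275 ............##.........................................
278 .............#................#........................
281 .......................................................
284 ...................#.........................#.........
287 ...................#......########.....................
290 ...................#..#................................
293 .......................................................
296 .......................................................
299 .......................................................
302 .......................................................
305 .......................................................
308 .......................................................
```

>>> carry_out --gripper 0 --plan '[{"tx": 0,"ty": 0,"tz": 5,"rx": 0,"ry": 0,"rz": 0},{"tx": 0,"ty": 0,"tz": 20,"rx": 0,"ry": 0,"rz": 0},{"tx": 0,"ty": 0,"tz": 35,"rx": 0,"ry": 0,"rz": 0},{"tx": 0,"ty": 0,"tz": 45,"rx": 0,"ry": 0,"rz": 0},{"tx": 0,"ty": 0,"tz": 45,"rx": 0,"ry": 0,"rz": 0},{"tx": -5,"ty": -4,"tz": 30,"rx": -0.036,"ry": 0.093,"rz": 0},{"tx": -5,"ty": 0,"tz": 0,"rx": -0.036,"ry": 0.093,"rz": 0},{"tx": -5,"ty": 0,"tz": 0,"rx": -0.036,"ry": 0.093,"rz": 0},{"tx": 0,"ty": 0,"tz": 0,"rx": 0,"ry": 0,"rz": 0}]'

```text
time: 11.75
tool_pos: [508.0, 248.8, 200.5]
tcp_rot: [3.142, 0.004, 0.367]
contact_force: [0.4, -0.1, -0.6]
grip_width: 92.2
finger_force: 0.0
```

Run:
```python
from h import *
s=cv2.cvtColor(bot.capture("scene"),cv2.COLOR_RGB2BGR);cv2.imwrite("pics/now.png",s)
t=cv2.cvtColor(bot.capture("top"),cv2.COLOR_RGB2BGR);cv2.imwrite("pics/nowt.png",t)
hsv=cv2.cvtColor(s,cv2.COLOR_BGR2HSV);x0,y0=235,240
m=(hsv[y0:310,x0:290,2]>110)&(hsv[y0:310,x0:290,1]<35)
for r in range(0,60,2): print(y0+r,"".join("#" if v else "." for v in m[r]))
# predicted for upright block at (506.7,248.4), yaw .366
a=.366;e=np.array([np.cos(a),np.sin(a)]);f=np.array([-e[1],e[0]])
for z in(4,84): print(z,[proj("scene",[*(np.array([506.7,248.4])+15*i*e+15*j*f),z]).round(1).tolist() for i,j in((1,1),(-1,1),(-1,-1),(1,-1))])
```

```text
240 .....................................##################
242 .....................................##################
244 ....................................###################
246 ....................................###################
248 .....................................##################
250 .......................................................
252 ....................################...................
254 ....................################...................
256 ...................#################...................
258 ...................#################...................
260 ..................#################....................
262 ...................################...........#........
264 ...................################....................
266 ...................#################...................
268 ....................################...................
270 ...................#################...................
272 ...................#################...................
274 ...................#################...................
276 ...................#################...................
278 ....................################...................
280 ....................################...................
282 ....................###############....................
284 ....................###############....................
286 ....................###############....................
288 .....................#############.....................
290 .......................................................
292 .......................................................
294 .......................................................
296 .......................................................
298 .......................................................
4 [[255.5, 288.7], [269.4, 289.6], [270.9, 280.0], [257.3, 279.1]]
84 [[254.4, 260.2], [268.9, 261.1], [270.5, 251.7], [256.3, 250.9]]
```

The block stands upright, matching its predicted silhouette to 1 px. At this yaw the fingers already close along the channel direction, so I grasp it here.

>>> carry_out --gripper 0 --plan '[{"tx": -1,"ty": 0,"tz": -40,"rx": 0,"ry": 0,"rz": 0},{"tx": 0,"ty": 0,"tz": -40,"rx": 0,"ry": 0,"rz": 0},{"tx": 0,"ty": 0,"tz": -35,"rx": 0,"ry": 0,"rz": 0},{"tx": 0,"ty": 0,"tz": -30,"rx": 0,"ry": 0,"rz": 0},{"tx": 0,"ty": 0,"tz": -20,"rx": 0,"ry": 0,"rz": 0},{"tx": 0,"ty": 0,"tz": -8,"rx": 0,"ry": 0,"rz": 0},{"tx": 0,"ty": 0,"tz": 0,"rx": 0,"ry": 0,"rz": 0},{"tx": 0,"ty": 0,"tz": 0,"rx": 0,"ry": 0,"rz": 0}]'

```text
time: 12.65
tool_pos: [506.4, 248.5, 28.4]
tcp_rot: [3.142, 0.002, 0.367]
contact_force: [0.3, 0.4, 0.5]
grip_width: 91.4
finger_force: 0.0
```

>>> carry_out --gripper 1 --plan '[{"tx": 0,"ty": 0,"tz": 0,"rx": 0,"ry": 0,"rz": 0},{"tx": 0,"ty": 0,"tz": 0,"rx": 0,"ry": 0,"rz": 0},{"tx": 0,"ty": 0,"tz": 0,"rx": 0,"ry": 0,"rz": 0},{"tx": 0,"ty": 0,"tz": 0,"rx": 0,"ry": 0,"rz": 0},{"tx": 0,"ty": 0,"tz": 0,"rx": 0,"ry": 0,"rz": 0},{"tx": 0,"ty": 0,"tz": 0,"rx": 0,"ry": 0,"rz": 0},{"tx": 0,"ty": 0,"tz": 0,"rx": 0,"ry": 0,"rz": 0},{"tx": 0,"ty": 0,"tz": 0,"rx": 0,"ry": 0,"rz": 0},{"tx": 0,"ty": 0,"tz": 0,"rx": 0,"ry": 0,"rz": 0}]'

```text
time: 13.55
tool_pos: [505.9, 248.2, 27.2]
tcp_rot: [3.141, 0.004, 0.367]
contact_force: [-0.4, 0.3, 0.3]
grip_width: 30.2
finger_force: 30.0
```

>>> carry_out --gripper 1 --plan '[{"tx": 0,"ty": 0,"tz": 10,"rx": 0,"ry": 0,"rz": 0},{"tx": 0,"ty": 0,"tz": 30,"rx": 0,"ry": 0,"rz": 0},{"tx": 0,"ty": 0,"tz": 30,"rx": 0,"ry": 0,"rz": 0},{"tx": 0,"ty": 0,"tz": 30,"rx": 0,"ry": 0,"rz": 0},{"tx": 4,"ty": -18,"tz": 0,"rx": 0,"ry": 0,"rz": 0},{"tx": 8,"ty": -38,"tz": 0,"rx": 0,"ry": 0,"rz": 0},{"tx": 8,"ty": -38,"tz": 0,"rx": 0,"ry": 0,"rz": 0},{"tx": 8,"ty": -38,"tz": 0,"rx": 0,"ry": 0,"rz": 0},{"tx": 8,"ty": -38,"tz": 0,"rx": 0,"ry": 0,"rz": 0},{"tx": 8,"ty": -38,"tz": 0,"rx": 0,"ry": 0,"rz": 0},{"tx": 8,"ty": -38,"tz": 0,"rx": 0,"ry": 0,"rz": 0},{"tx": 8,"ty": -38,"tz": 0,"rx": 0,"ry": 0,"rz": 0}]'

```text
time: 14.75
tool_pos: [565.8, -37.2, 127.8]
tcp_rot: [-3.142, 0.004, 0.367]
contact_force: [0.5, 1.2, -2.3]
grip_width: 30.0
finger_force: 30.0
```

>>> carry_out --gripper 1 --plan '[{"tx": 7,"ty": -30,"tz": 0,"rx": 0,"ry": 0,"rz": 0},{"tx": 5,"ty": -20,"tz": 0,"rx": 0,"ry": 0,"rz": 0},{"tx": 0,"ty": 0,"tz": -30,"rx": 0,"ry": 0,"rz": 0},{"tx": 0,"ty": 0,"tz": -20,"rx": 0,"ry": 0,"rz": 0},{"tx": 0,"ty": 0,"tz": -12,"rx": 0,"ry": 0,"rz": 0},{"tx": 0,"ty": 0,"tz": 0,"rx": 0,"ry": 0,"rz": 0},{"tx": 0,"ty": 0,"tz": 0,"rx": 0,"ry": 0,"rz": 0}]'

```text
time: 15.45
tool_pos: [578.3, -85.6, 66.0]
tcp_rot: [3.141, 0.003, 0.367]
contact_force: [-0.4, -0.5, -1.3]
grip_width: 30.1
finger_force: 30.0
```

>>> carry_out --gripper 1 --plan '[{"tx": 0,"ty": 0,"tz": -8,"rx": 0,"ry": 0,"rz": 0},{"tx": 0,"ty": 0,"tz": -3,"rx": 0,"ry": 0,"rz": 0},{"tx": 0,"ty": 0,"tz": 0,"rx": 0,"ry": 0,"rz": 0},{"tx": -1.4,"ty": 3.7,"tz": 0,"rx": 0,"ry": 0,"rz": 0},{"tx": -1.4,"ty": 3.7,"tz": 0,"rx": 0,"ry": 0,"rz": 0},{"tx": -1.4,"ty": 3.7,"tz": 0,"rx": 0,"ry": 0,"rz": 0},{"tx": -1.4,"ty": 3.7,"tz": 0,"rx": 0,"ry": 0,"rz": 0},{"tx": -1.4,"ty": 3.7,"tz": 0,"rx": 0,"ry": 0,"rz": 0}]'

```text
time: 16.25
tool_pos: [570.7, -66.7, 54.3]
tcp_rot: [3.142, 0.004, 0.367]
contact_force: [-0.0, 0.0, -1.8]
grip_width: 29.7
finger_force: 30.0
```

>>> carry_out --gripper 1 --plan '[{"tx": -1.4,"ty": 3.7,"tz": 0,"rx": 0,"ry": 0,"rz": 0},{"tx": -1.4,"ty": 3.7,"tz": 0,"rx": 0,"ry": 0,"rz": 0},{"tx": -1.4,"ty": 3.7,"tz": 0,"rx": 0,"ry": 0,"rz": 0}]'

```text
time: 16.55
tool_pos: [568.3, -60.1, 54.6]
tcp_rot: [3.133, 0.002, 0.368]
contact_force: [3.4, -20.1, -8.3]
grip_width: 29.6
finger_force: 30.0
```

>>> carry_out --gripper 1 --plan '[{"tx": -1.4,"ty": 3.7,"tz": 0,"rx": 0,"ry": 0,"rz": 0},{"tx": -1.4,"ty": 3.7,"tz": 0,"rx": 0,"ry": 0,"rz": 0},{"tx": -1.4,"ty": 3.7,"tz": 0,"rx": 0,"ry": 0,"rz": 0}]'

```text
time: 16.85
tool_pos: [564.3, -49.4, 54.6]
tcp_rot: [3.133, 0.002, 0.367]
contact_force: [2.7, -18.0, -6.1]
grip_width: 29.8
finger_force: 30.0
```

```bash
cat > prof.py <<'E'
from h import *
s=cv2.cvtColor(bot.capture("scene"),cv2.COLOR_RGB2BGR);cv2.imwrite("pics/now.png",s)
C=np.array([539.7,12.]);a=1.937;u=np.array([np.cos(a),np.sin(a)])
o=bot.get_obs();print("tcp clamp x %.1f"%((o["tool_pos"][:2]-C)@u),o["tool_pos"].round(1),o["contact_force"].round(1))
print([(r,int(s[r,294:300].mean())) for r in range(188,232)])
E
python3 prof.py
```

```text
tcp clamp x -65.4 [564.  -48.8  54.6] [  3.5 -17.1  -5.9]
[(188, 169), (189, 170), (190, 170), (191, 170), (192, 170), (193, 161), (194, 148), (195, 173), (196, 180), (197, 180), (198, 179), (199, 179), (200, 180), (201, 187), (202, 185), (203, 153), (204, 183), (205, 188), (206, 188), (207, 186), (208, 160), (209, 180), (210, 194), (211, 117), (212, 96), (213, 101), (214, 101), (215, 109), (216, 107), (217, 107), (218, 110), (219, 117), (220, 121), (221, 120), (222, 126), (223, 140), (224, 154), (225, 153), (226, 142), (227, 121), (228, 118), (229, 119), (230, 120), (231, 120)]
```

The carrier now follows the block (features shifted +4 px, about 17 mm). Pushing on.

>>> carry_out --gripper 1 --plan '[{"tx": -1.4,"ty": 3.7,"tz": 0,"rx": 0,"ry": 0,"rz": 0},{"tx": -1.4,"ty": 3.7,"tz": 0,"rx": 0,"ry": 0,"rz": 0},{"tx": -1.4,"ty": 3.7,"tz": 0,"rx": 0,"ry": 0,"rz": 0},{"tx": -1.4,"ty": 3.7,"tz": 0,"rx": 0,"ry": 0,"rz": 0},{"tx": -1.4,"ty": 3.7,"tz": 0,"rx": 0,"ry": 0,"rz": 0},{"tx": -1.4,"ty": 3.7,"tz": 0,"rx": 0,"ry": 0,"rz": 0},{"tx": -1.4,"ty": 3.7,"tz": 0,"rx": 0,"ry": 0,"rz": 0}]'

```text
time: 17.6
tool_pos: [554.5, -23.2, 54.6]
tcp_rot: [3.134, 0.002, 0.367]
contact_force: [4.1, -16.5, -5.8]
grip_width: 29.9
finger_force: 30.0
```

```bash
python3 prof.py
```

```text
tcp clamp x -37.4 [554.2 -22.5  54.5] [  3.3 -15.4  -7. ]
[(188, 171), (189, 171), (190, 171), (191, 171), (192, 171), (193, 171), (194, 169), (195, 170), (196, 169), (197, 170), (198, 171), (199, 168), (200, 147), (201, 159), (202, 180), (203, 180), (204, 179), (205, 179), (206, 178), (207, 180), (208, 196), (209, 182), (210, 154), (211, 186), (212, 187), (213, 188), (214, 185), (215, 151), (216, 188), (217, 173), (218, 104), (219, 98), (220, 100), (221, 102), (222, 106), (223, 104), (224, 110), (225, 116), (226, 117), (227, 120), (228, 122), (229, 129), (230, 167), (231, 167)]
```

>>> carry_out --gripper 1 --plan '[{"tx": -1.4,"ty": 3.7,"tz": 0,"rx": 0,"ry": 0,"rz": 0},{"tx": -1.4,"ty": 3.7,"tz": 0,"rx": 0,"ry": 0,"rz": 0},{"tx": -1.4,"ty": 3.7,"tz": 0,"rx": 0,"ry": 0,"rz": 0},{"tx": -1.4,"ty": 3.7,"tz": 0,"rx": 0,"ry": 0,"rz": 0},{"tx": -1.4,"ty": 3.7,"tz": 0,"rx": 0,"ry": 0,"rz": 0},{"tx": -1.4,"ty": 3.7,"tz": 0,"rx": 0,"ry": 0,"rz": 0},{"tx": -1.4,"ty": 3.7,"tz": 0,"rx": 0,"ry": 0,"rz": 0},{"tx": -1.4,"ty": 3.7,"tz": 0,"rx": 0,"ry": 0,"rz": 0},{"tx": -0.7,"ty": 2,"tz": 0,"rx": 0,"ry": 0,"rz": 0},{"tx": 0,"ty": 0,"tz": 0,"rx": 0,"ry": 0,"rz": 0}]'

```text
time: 18.65
tool_pos: [540.4, 13.1, 54.2]
tcp_rot: [-3.141, 0.004, 0.367]
contact_force: [-0.6, -0.2, -1.7]
grip_width: 30.2
finger_force: 30.0
```

```bash
python3 prof.py
```

```text
tcp clamp x 0.6 [540.4  12.9  54.1] [-0.6  0.1 -2.2]
[(188, 82), (189, 80), (190, 68), (191, 48), (192, 44), (193, 79), (194, 175), (195, 175), (196, 172), (197, 171), (198, 171), (199, 171), (200, 171), (201, 171), (202, 171), (203, 171), (204, 168), (205, 169), (206, 171), (207, 171), (208, 170), (209, 153), (210, 158), (211, 176), (212, 178), (213, 177), (214, 176), (215, 175), (216, 175), (217, 170), (218, 178), (219, 156), (220, 168), (221, 184), (222, 186), (223, 186), (224, 178), (225, 152), (226, 187), (227, 166), (228, 104), (229, 98), (230, 100), (231, 100)]
```

The push force is zero and the carrier sits at about clamp x ≈ +26, clear of the jaws. The block stayed flush in the pads (width 30.2). Backing off and returning it to the pad.

>>> carry_out --gripper 1 --plan '[{"tx": 2,"ty": -6,"tz": 0,"rx": 0,"ry": 0,"rz": 0},{"tx": 3,"ty": -8,"tz": 0,"rx": 0,"ry": 0,"rz": 0},{"tx": 0,"ty": 0,"tz": 25,"rx": 0,"ry": 0,"rz": 0},{"tx": 0,"ty": 0,"tz": 35,"rx": 0,"ry": 0,"rz": 0},{"tx": 0,"ty": 10,"tz": 20,"rx": 0,"ry": 0,"rz": 0},{"tx": -4,"ty": 38,"tz": 0,"rx": 0,"ry": 0,"rz": 0},{"tx": -4,"ty": 38,"tz": 0,"rx": 0,"ry": 0,"rz": 0},{"tx": -4,"ty": 38,"tz": 0,"rx": 0,"ry": 0,"rz": 0},{"tx": -4,"ty": 38,"tz": 0,"rx": 0,"ry": 0,"rz": 0},{"tx": -4,"ty": 38,"tz": 0,"rx": 0,"ry": 0,"rz": 0},{"tx": -4,"ty": 38,"tz": 0,"rx": 0,"ry": 0,"rz": 0},{"tx": -2,"ty": 28,"tz": 0,"rx": 0,"ry": 0,"rz": 0}]'

```text
time: 19.9
tool_pos: [519.7, 266.1, 134.2]
tcp_rot: [-3.141, 0.004, 0.367]
contact_force: [0.8, -0.0, -2.2]
grip_width: 30.1
finger_force: 30.0
```

>>> carry_out --gripper 1 --plan '[{"tx": 0,"ty": 2,"tz": -30,"rx": 0,"ry": 0,"rz": 0},{"tx": 0,"ty": 0,"tz": -30,"rx": 0,"ry": 0,"rz": 0},{"tx": 0,"ty": 0,"tz": -25,"rx": 0,"ry": 0,"rz": 0},{"tx": 0,"ty": 0,"tz": -15,"rx": 0,"ry": 0,"rz": 0},{"tx": 0,"ty": 0,"tz": 0,"rx": 0,"ry": 0,"rz": 0},{"tx": 0,"ty": 0,"tz": 0,"rx": 0,"ry": 0,"rz": 0}]'

```text
time: 20.5
tool_pos: [520.4, 266.1, 34.5]
tcp_rot: [-3.142, 0.004, 0.366]
contact_force: [0.7, 0.2, -1.2]
grip_width: 29.6
finger_force: 30.0
```

```bash
cat > sil.py <<'E'
from h import *
s=cv2.cvtColor(bot.capture("scene"),cv2.COLOR_RGB2BGR);cv2.imwrite("pics/now.png",s)
hsv=cv2.cvtColor(s,cv2.COLOR_BGR2HSV);x0,y0=225,230
m=(hsv[y0:310,x0:290,2]>110)&(hsv[y0:310,x0:290,1]<35)
for r in range(0,70,2): print(y0+r,"".join("#" if v else "." for v in m[r]))
o=bot.get_obs();print(o["tool_pos"],o["contact_force"])
E
python3 sil.py
```

```text
230 ####.........................#########.....####..################
232 ....#..........#.....#....................#......############...#
234 ..........#...........#..#..........##..........#################
236 ..........#.....................................#################
238 ....................#.#.#..........##...........#################
240 ...............................................##################
242 ...........#..........................#........##################
244 ...........#............................###....##################
246 ...........#............................###...###################
248 ..........#.............#..............####....##################
250 .................................#.....####......................
252 .................................................................
254 .................................................................
256 .................................................................
258 .................................................................
260 ..............................................
[... 728 characters left out ...]
........#........#...........................................
284 ....................###############..............................
286 ....................###############..............................
288 ....................##############...............................
290 ..............................####...............................
292 .................................................................
294 .................................................................
296 .................................................................
298 .................................................................
[520.71457089 266.3849581   35.12928247] [ 0.03753738  0.3417152  -0.96858567]
```

>>> carry_out --gripper 1 --plan '[{"tx": 0,"ty": 0,"tz": -4,"rx": 0,"ry": 0,"rz": 0},{"tx": 0,"ty": 0,"tz": -2,"rx": 0,"ry": 0,"rz": 0},{"tx": 0,"ty": 0,"tz": -1,"rx": 0,"ry": 0,"rz": 0},{"tx": 0,"ty": 0,"tz": 0,"rx": 0,"ry": 0,"rz": 0}]'

```text
time: 20.95
tool_pos: [519.7, 266.5, 27.3]
tcp_rot: [-3.142, 0.004, 0.367]
contact_force: [-0.5, 0.0, -1.7]
grip_width: 29.7
finger_force: 30.0
```

>>> carry_out --gripper 1 --plan '[{"tx": 0,"ty": 0,"tz": -1.5,"rx": 0,"ry": 0,"rz": 0},{"tx": 0,"ty": 0,"tz": 0,"rx": 0,"ry": 0,"rz": 0}]'

```text
time: 21.15
tool_pos: [519.9, 266.6, 27.2]
tcp_rot: [3.142, 0.003, 0.367]
contact_force: [-3.3, -2.0, 9.6]
grip_width: 29.7
finger_force: 30.0
```

>>> carry_out --gripper 0 --plan '[{"tx": 0,"ty": 0,"tz": 0,"rx": 0,"ry": 0,"rz": 0},{"tx": 0,"ty": 0,"tz": 0,"rx": 0,"ry": 0,"rz": 0},{"tx": 0,"ty": 0,"tz": 0,"rx": 0,"ry": 0,"rz": 0},{"tx": 0,"ty": 0,"tz": 0,"rx": 0,"ry": 0,"rz": 0},{"tx": 0,"ty": 0,"tz": 0,"rx": 0,"ry": 0,"rz": 0},{"tx": 0,"ty": 0,"tz": 0,"rx": 0,"ry": 0,"rz": 0},{"tx": 0,"ty": 0,"tz": 10,"rx": 0,"ry": 0,"rz": 0},{"tx": 0,"ty": 0,"tz": 30,"rx": 0,"ry": 0,"rz": 0},{"tx": 0,"ty": 0,"tz": 40,"rx": 0,"ry": 0,"rz": 0},{"tx": 0,"ty": 0,"tz": 40,"rx": 0,"ry": 0,"rz": 0},{"tx": 0,"ty": 0,"tz": 30,"rx": 0,"ry": 0,"rz": 0},{"tx": 0,"ty": 0,"tz": 0,"rx": 0,"ry": 0,"rz": 0}]'

```text
time: 22.35
tool_pos: [522.1, 267.5, 181.6]
tcp_rot: [3.141, -0.006, 0.367]
contact_force: [0.1, 0.2, -0.1]
grip_width: 91.9
finger_force: 0.0
```

```bash
python3 sil.py | sed -n '1,36p'
python3 - <<'E'
from h import *
t=cv2.cvtColor(bot.capture("top"),cv2.COLOR_RGB2BGR)
f=lambda im,x,y,w,h,k:cv2.resize(im[y:y+h,x:x+w],None,fx=k,fy=k,interpolation=cv2.INTER_CUBIC)
s=cv2.imread("pics/now.png")
cv2.imwrite("pics/t2.png",np.hstack([f(t,245,190,110,85,5),f(s,265,180,50,85,5)]))
E
```

```text
230 ###...........#.#.#........#.....................################
232 ..............#....#.#.....#.....................############...#
234 ..............#...#.#.#.#..#....................#################
236 ...............#...........#....................#################
238 ...............................................##################
240 ...............................................##################
242 ...............................................##################
244 ..............................................###################
246 ..............................................###################
248 ...............................................##################
250 .................................................................
252 .................................................................
254 .................................................................
256 ....................################.............................
258 ...................#################.............................
260 ...................#################..........
[... 728 characters left out ...]
................################.............................
284 ....................################.............................
286 ...................################..............................
288 ....................###############..............................
290 ....................###############..............................
292 .....................#############...............................
294 .................................................................
296 .................................................................
298 .................................................................
[520.88082608 266.98765595 178.80788552] [-0.15928143 -0.14200602 -0.23859739]
```

View pics/t2.png

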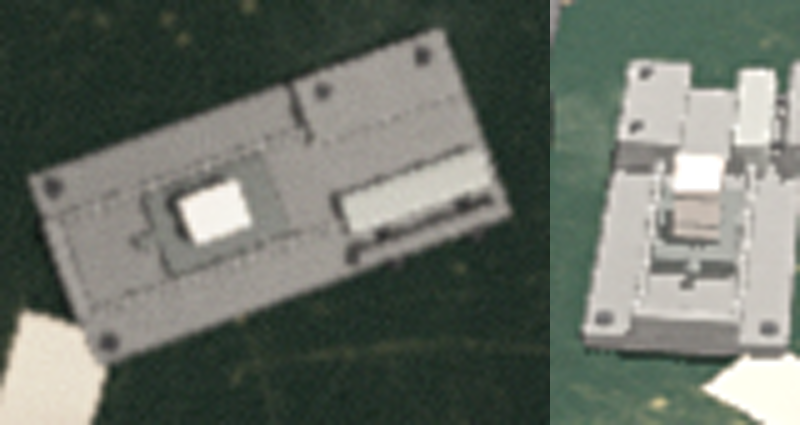

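The block stands alone on its pad. The carrier lies flat and aligned on the open landing, mount top at crop (178–250, 180–245), blade to the left toward the stop. Computing the grasp.

Run:
```python
from h import *
C=np.array([539.7,12.]);a=1.937;u=np.array([np.cos(a),np.sin(a)]);v=np.array([-u[1],u[0]])
for P,z in(([(178,202),(240,180),(250,228),(190,245)],50),([(147,195),(268,152),(288,218),(170,275)],20)):
    W=np.array([ray("top",((x+.5)/5-.5+245,(y+.5)/5-.5+190),z) for x,y in P]);c=W.mean(0);e=np.roll(W,-1,0)-W;d=e[2]-e[0]
    print(c,np.linalg.norm(e,axis=1),np.arctan2(d[1],d[0]),"clamp",(c-C)@u,(c-C)@v)
print(bot.get_obs()["tool_pos"])
```

```text
[529.43989061  39.06187914] [30.22161609 22.51392867 28.6081933  20.48988236] 1.8895216270483273 clamp 28.941371280795085 -0.11034271202341372
[532.33763326  37.66068457] [60.48154071 32.47073213 61.57432842 39.1346892 ] 1.9762434530336976 clamp 26.595480507759184 -2.314215478314333
[519.85400128 266.57910067 176.74904772]
```

>>> carry_out --gripper 0 --plan '[{"tx": 1,"ty": -21,"tz": 0,"rx": 0,"ry": 0,"rz": 0.143},{"tx": 1,"ty": -21,"tz": 0,"rx": 0,"ry": 0,"rz": 0.143},{"tx": 1,"ty": -21,"tz": 0,"rx": 0,"ry": 0,"rz": 0.143},{"tx": 1,"ty": -21,"tz": 0,"rx": 0,"ry": 0,"rz": 0.143},{"tx": 1,"ty": -21,"tz": -8,"rx": 0,"ry": 0,"rz": 0.143},{"tx": 1,"ty": -21,"tz": -8,"rx": 0,"ry": 0,"rz": 0.143},{"tx": 1,"ty": -21,"tz": -8,"rx": 0,"ry": 0,"rz": 0.143},{"tx": 1,"ty": -21,"tz": -8,"rx": 0,"ry": 0,"rz": 0.143},{"tx": 1,"ty": -21,"tz": -8,"rx": 0,"ry": 0,"rz": 0.143},{"tx": 1,"ty": -21,"tz": -8,"rx": 0,"ry": 0,"rz": 0.143},{"tx": 0,"ty": -18,"tz": 0,"rx": 0,"ry": 0,"rz": 0.14},{"tx": 0,"ty": 0,"tz": 0,"rx": 0,"ry": 0,"rz": 0}]'

```text
time: 23.65
tool_pos: [528.7, 36.8, 126.1]
tcp_rot: [-3.138, 0.003, 1.937]
contact_force: [-0.8, -0.1, -0.6]
grip_width: 91.8
finger_force: 0.0
```

>>> carry_out --gripper 0 --plan '[{"tx": 0,"ty": 0,"tz": -25,"rx": 0,"ry": 0,"rz": 0},{"tx": 0,"ty": 0,"tz": -25,"rx": 0,"ry": 0,"rz": 0},{"tx": 0,"ty": 0,"tz": -15,"rx": 0,"ry": 0,"rz": 0},{"tx": 0,"ty": 0,"tz": 0,"rx": 0,"ry": 0,"rz": 0},{"tx": 0,"ty": 0,"tz": 0,"rx": 0,"ry": 0,"rz": 0}]'

```text
time: 24.15
tool_pos: [529.5, 39.1, 62.5]
tcp_rot: [-3.141, 0.003, 1.935]
contact_force: [-0.2, -0.6, 0.4]
grip_width: 91.7
finger_force: 0.0
```

>>> carry_out --gripper 0 --plan '[{"tx": 0,"ty": 0,"tz": -18,"rx": 0,"ry": 0,"rz": 0},{"tx": 0,"ty": 0,"tz": -12,"rx": 0,"ry": 0,"rz": 0},{"tx": 0,"ty": 0,"tz": -6,"rx": 0,"ry": 0,"rz": 0},{"tx": 0,"ty": 0,"tz": 0,"rx": 0,"ry": 0,"rz": 0},{"tx": 0,"ty": 0,"tz": 0,"rx": 0,"ry": 0,"rz": 0}]'

```text
time: 24.65
tool_pos: [530.0, 38.5, 27.2]
tcp_rot: [3.141, 0.004, 1.937]
contact_force: [-1.0, -1.2, 1.2]
grip_width: 91.9
finger_force: 0.0
```

>>> carry_out --gripper 1 --plan '[{"tx": 0,"ty": 0,"tz": 0,"rx": 0,"ry": 0,"rz": 0},{"tx": 0,"ty": 0,"tz": 0,"rx": 0,"ry": 0,"rz": 0},{"tx": 0,"ty": 0,"tz": 0,"rx": 0,"ry": 0,"rz": 0},{"tx": 0,"ty": 0,"tz": 0,"rx": 0,"ry": 0,"rz": 0},{"tx": 0,"ty": 0,"tz": 0,"rx": 0,"ry": 0,"rz": 0},{"tx": 0,"ty": 0,"tz": 0,"rx": 0,"ry": 0,"rz": 0},{"tx": 0,"ty": 0,"tz": 0,"rx": 0,"ry": 0,"rz": 0},{"tx": 0,"ty": 0,"tz": 0,"rx": 0,"ry": 0,"rz": 0},{"tx": 0,"ty": 0,"tz": 0,"rx": 0,"ry": 0,"rz": 0},{"tx": 0,"ty": 0,"tz": 0,"rx": 0,"ry": 0,"rz": 0}]'

```text
time: 25.65
tool_pos: [529.9, 38.6, 26.8]
tcp_rot: [3.141, 0.004, 1.937]
contact_force: [0.7, 0.2, -0.2]
grip_width: 21.8
finger_force: 30.0
```

Mount gripped (21.8 mm). Lifting and carrying to the plate.

>>> carry_out --gripper 1 --plan '[{"tx": 0,"ty": 0,"tz": 8,"rx": 0,"ry": 0,"rz": 0},{"tx": 0,"ty": 0,"tz": 20,"rx": 0,"ry": 0,"rz": 0},{"tx": 0,"ty": 0,"tz": 25,"rx": 0,"ry": 0,"rz": 0},{"tx": 0,"ty": 0,"tz": 25,"rx": 0,"ry": 0,"rz": 0},{"tx": 0,"ty": 0,"tz": 12,"rx": 0,"ry": 0,"rz": 0},{"tx": 0,"ty": -10,"tz": 0,"rx": 0,"ry": 0,"rz": -0.05},{"tx": -3,"ty": -25,"tz": 0,"rx": 0,"ry": 0,"rz": -0.12},{"tx": -3,"ty": -30,"tz": 0,"rx": 0,"ry": 0,"rz": -0.14},{"tx": -3,"ty": -30,"tz": 0,"rx": 0,"ry": 0,"rz": -0.14},{"tx": -3,"ty": -30,"tz": 0,"rx": 0,"ry": 0,"rz": -0.14},{"tx": -3,"ty": -30,"tz": 0,"rx": 0,"ry": 0,"rz": -0.14},{"tx": -3,"ty": -30,"tz": 0,"rx": 0,"ry": 0,"rz": -0.14}]'

```text
time: 26.85
tool_pos: [511.0, -147.5, 116.4]
tcp_rot: [-3.14, 0.004, 1.061]
contact_force: [0.4, -0.3, -1.4]
grip_width: 21.9
finger_force: 30.0
```

>>> carry_out --gripper 1 --plan '[{"tx": -3,"ty": -30,"tz": 0,"rx": 0,"ry": 0,"rz": -0.14},{"tx": -3,"ty": -30,"tz": 0,"rx": 0,"ry": 0,"rz": -0.14},{"tx": -3,"ty": -30,"tz": 0,"rx": 0,"ry": 0,"rz": -0.14},{"tx": -3,"ty": -30,"tz": 0,"rx": 0,"ry": 0,"rz": -0.14},{"tx": 0,"ty": -24,"tz": 0,"rx": 0,"ry": 0,"rz": -0.14},{"tx": 0,"ty": 0,"tz": 0,"rx": 0,"ry": 0,"rz": -0.019},{"tx": 0,"ty": 0,"tz": -20,"rx": 0,"ry": 0,"rz": 0},{"tx": 0,"ty": 0,"tz": -20,"rx": 0,"ry": 0,"rz": 0},{"tx": 0,"ty": 0,"tz": 0,"rx": 0,"ry": 0,"rz": 0},{"tx": 0,"ty": 0,"tz": 0,"rx": 0,"ry": 0,"rz": 0}]'

```text
time: 27.85
tool_pos: [499.6, -289.8, 76.7]
tcp_rot: [-3.14, 0.004, 0.349]
contact_force: [0.5, -0.5, -1.4]
grip_width: 22.1
finger_force: 30.0
```

Run:
```python
from h import *
s=cv2.cvtColor(bot.capture("scene"),cv2.COLOR_RGB2BGR);cv2.imwrite("pics/now.png",s)
o=bot.get_obs();p=o["tool_pos"];print(p,o["contact_force"])
a=o["tcp_rot"][2];e=np.array([np.cos(a),np.sin(a)]);f=np.array([-e[1],e[0]])
zb=p[2]-16.8
for z in(zb,zb+10): print(z,[proj("scene",[*(p[:2]+30*i*e+20*j*f),z]).round(1).tolist() for i,j in((1,1),(1,-1),(-1,-1),(-1,1))])
print("tip",proj("scene",[*(p[:2]+40*e),zb+7]))
g=cv2.cvtColor(s,cv2.COLOR_BGR2GRAY);c=proj("scene",[*p[:2],zb+5]).astype(int)
for r in range(c[1]-14,c[1]+14): print(r,c[0]-22,"".join(" .:-=+*#%@"[min(9,v//26)] for v in g[r,c[0]-22:c[0]+30]))
```

```text
[ 500.07282156 -290.22685481   77.43333291] [-0.50570629  0.38871078 -1.25953068]
60.63333291117338 [[342.6, 155.2], [342.8, 148.4], [363.8, 149.5], [364.0, 156.4]]
70.63333291117338 [[342.8, 152.1], [343.0, 145.3], [364.1, 146.4], [364.4, 153.2]]
tip [339.3235574  149.41521967]
136 331 -----------=**=-=******************++***+-----------
137 331 -----------=**+-+******************--=**=-----------
138 331 -----------+***+*******************=-+**=-------=---
139 331 ----=------+***+********************+*#*=-----------
140 331 -----------+#*************************#*------------
141 331 -----------==+++++**********************-------====-
142 331 ------------------+#********+========++=---------=--
143 331 ==---------------=*#*********-----------------------
144 331 --=---------------+*********+-----------------------
145 331 -----==----------=*#********+-----------------------
146 331 -----------------=*#********=-----------------------
147 331 --=---====----==-=##********=--++=------------------
148 331 --------=--=-==--=*#********==+#*=------------------
149 331 ----------=--==--=*
[... 187 characters left out ...]
===++=+*#*=------------------
153 331 ------------========--------=*#**+------------------
154 331 ------------=================++++=------------------
155 331 ------------=====================-------------------
156 331 ---------------------============-------------------
157 331 -----------------------------------=====------------
158 331 --------------------------------------=-------------
159 331 ----------------------------------------------------
160 331 ====-=====------------------------------------------
161 331 *+-=****#+++++++====---=+=======--------------------
162 331 **=+*******************%@@%%@%###*#**++=====--------
163 331 #*********************#@@@@@@@@@@@@@@@@##%%*--------
```

The carrier hangs level and centred as predicted. Lowering onto the plate.

>>> carry_out --gripper 1 --plan '[{"tx": 0,"ty": 0,"tz": -20,"rx": 0,"ry": 0,"rz": 0},{"tx": 0,"ty": 0,"tz": -15,"rx": 0,"ry": 0,"rz": 0},{"tx": 0,"ty": 0,"tz": -10,"rx": 0,"ry": 0,"rz": 0},{"tx": 0,"ty": 0,"tz": -5,"rx": 0,"ry": 0,"rz": 0},{"tx": 0,"ty": 0,"tz": -1,"rx": 0,"ry": 0,"rz": 0},{"tx": 0,"ty": 0,"tz": 0,"rx": 0,"ry": 0,"rz": 0}]'

```text
time: 28.5
tool_pos: [500.1, -290.7, 26.3]
tcp_rot: [3.141, 0.003, 0.348]
contact_force: [-0.1, 0.4, -1.3]
grip_width: 21.9
finger_force: 30.0
```

>>> carry_out --gripper 1 --plan '[{"tx": 0,"ty": 0,"tz": -1.5,"rx": 0,"ry": 0,"rz": 0},{"tx": 0,"ty": 0,"tz": 0,"rx": 0,"ry": 0,"rz": 0}]'

```text
time: 28.7
tool_pos: [500.1, -290.8, 24.8]
tcp_rot: [3.141, 0.003, 0.348]
contact_force: [0.4, 0.1, -0.8]
grip_width: 21.7
finger_force: 30.0
```

>>> carry_out --gripper 1 --plan '[{"tx": 0,"ty": 0,"tz": -1,"rx": 0,"ry": 0,"rz": 0},{"tx": 0,"ty": 0,"tz": 0,"rx": 0,"ry": 0,"rz": 0}]'

```text
time: 28.9
tool_pos: [500.2, -290.8, 24.8]
tcp_rot: [3.14, 0.003, 0.348]
contact_force: [-0.9, 1.1, 8.3]
grip_width: 22.1
finger_force: 30.0
```

Seated on the plate (8 N). Releasing and rising clear.

>>> carry_out --gripper 0 --plan '[{"tx": 0,"ty": 0,"tz": 0,"rx": 0,"ry": 0,"rz": 0},{"tx": 0,"ty": 0,"tz": 0,"rx": 0,"ry": 0,"rz": 0},{"tx": 0,"ty": 0,"tz": 0.5,"rx": 0,"ry": 0,"rz": 0},{"tx": 0,"ty": 0,"tz": 0,"rx": 0,"ry": 0,"rz": 0},{"tx": 0,"ty": 0,"tz": 0,"rx": 0,"ry": 0,"rz": 0},{"tx": 0,"ty": 0,"tz": 0,"rx": 0,"ry": 0,"rz": 0},{"tx": 0,"ty": 0,"tz": 10,"rx": 0,"ry": 0,"rz": 0},{"tx": 0,"ty": 0,"tz": 25,"rx": 0,"ry": 0,"rz": 0},{"tx": 0,"ty": 0,"tz": 40,"rx": 0,"ry": 0,"rz": 0},{"tx": 0,"ty": 0,"tz": 40,"rx": 0,"ry": 0,"rz": 0},{"tx": 0,"ty": 30,"tz": 40,"rx": 0,"ry": 0,"rz": 0},{"tx": 0,"ty": 40,"tz": 0,"rx": 0,"ry": 0,"rz": 0}]'

```text
time: 30.1
tool_pos: [502.4, -222.6, 185.2]
tcp_rot: [3.132, -0.004, 0.345]
contact_force: [0.9, 0.5, -0.7]
grip_width: 92.1
finger_force: 0.0
```

>>> carry_out --plan '[{"tx": 0,"ty": 40,"tz": 0,"rx": 0,"ry": 0,"rz": 0},{"tx": 0,"ty": 40,"tz": 0,"rx": 0,"ry": 0,"rz": 0},{"tx": 0,"ty": 40,"tz": 0,"rx": 0,"ry": 0,"rz": 0},{"tx": 0,"ty": 0,"tz": 0,"rx": 0,"ry": 0,"rz": 0},{"tx": 0,"ty": 0,"tz": 0,"rx": 0,"ry": 0,"rz": 0}]'

```text
time: 30.6
tool_pos: [500.0, -100.0, 179.6]
tcp_rot: [3.141, 0.003, 0.35]
contact_force: [-1.0, -0.6, 0.1]
grip_width: 91.6
finger_force: 0.0
```

Run:
```python
from h import *
t=cv2.cvtColor(bot.capture("top"),cv2.COLOR_RGB2BGR)
g=cv2.cvtColor(t,cv2.COLOR_BGR2GRAY)
for r in range(212,282,2): print(r,"".join(" .:-=+*#%@"[min(9,v//26)] for v in g[r,395:460]))
for r in range(222,256,2): print(r,"".join(" .:-=+*#%@"[min(9,v//26)] for v in g[r,168:216]))
e=np.array([np.cos(.348),np.sin(.348)]);f=np.array([-e[1],e[0]]);c=np.array([500.1,-290.6])
print("expected mount top",[proj("top",[*(c+14*i*e+11*j*f),48]).round(1).tolist() for i,j in((1,1),(1,-1),(-1,-1),(-1,1))],"tip",proj("top",[*(c+40*e),15]).round(1))
```

```text
212 :::::::::........................................................
214 :::::::::...............................:........................
216 :::-=-:::::.......:..............:-=+#%%%=........::.............
218 ---:::::::::...............::-+*%%@@@@%%@%=.......::.............
220 =----------::.........:-=*#%@@@@@@@@@+-+%@*:.......::............
222 =====--------::::.:=#%@@@@@@@@@@@@@@@%%@@@@+:..:...::............
224 ============-------=+##*+===+#%@@@@@@@@@@@@%=....................
226 ==============-=-------:...:----=+#%@@@@@@@@%=...................
228 +==================-=---:.::-------+%@@@@@@@@*:..................
230 =++===+================-:::-======-=*@@@@@@@@@+..................
232 +++++++++==+++=========-:.:-========+#@@@@@@@@%=.................
234 +++++++++++++====+=====-:::-=========*%@@@@@@@@#-................
236 ++++++++++++++++++++===:.:-==========+*%@@@@@@@@*:...............
238 +++++++++++++++++++++==:::-=+=+======+*#%@@@@@@@@+...............
240 *++++++++++++++++++++=-::-=++++++++=+%@@%@@@@@@@@%=..............
242 ******+++*+++++++++++=::-==++++++++=*@@@@%@@@@
[... 1652 characters left out ...]
... .. .:::::::
234 ........ .:*%%%%%%%%%%%%%+---=-:..  .  ..:::::::
236 ......... .=#%%%%%%%%%%%%%+-----. ..    ..::::::
238 ..::::...  .=%%%%%%%%%%%%%+-----:. .  .  ..:::::
240 ..:::::.... :+%%%%%%#*+=-----:::..  . ... .:::::
242 ..:::....   .:+**+=-----::.... ... .    ...::::-
244 ...:.......  ............  ..  .. ... ..  ..::::
246 ...:...::..   .  . .... . . ....   ...    ....::
248 ........:......   ..   ... ... .. ...  ..  ..:::
250 ..::::.:::. .. .  .  .... .....   ..............
252 .:.::.::::.. ...    ...  . ......:::::::.:::.::.
254 ::.::::::::.     .. ......:::::::::::::::::::::.
expected mount top [[424.8, 242.4], [433.8, 239.2], [438.1, 250.7], [429.1, 253.9]] tip [421.8 230.6]
```

The mount's right edge runs from about (434,239) to (438,251), as expected for a centred, correctly turned carrier, and the block is on its pad. Handing in.

```bash
python3 -c "
from plant import bot
print(bot.close_job())"
```

```text
the job is handed in; nothing more can be done
None
```

I've handed the job in, but the hand-in gave no verdict: the carrier was knocked clear and set on the plate with its blade toward the diamond, the block stands on its pad, and the last top view fits this, though the arm hid the carrier's blade side.

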